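# Tea tins and carton, labels up

### The arm

A 6-joint arm with a two-finger parallel gripper is mounted at the origin on the work surface. World frame = base frame: x ahead of the robot, y to its left, z up, the work surface at z = 0. Lengths are in m, angles in degrees, forces in N, time in s.
With the tool pointing down it reaches from about 0.35 to 0.875 m from the base axis. Payload 4.2 kg.
Tool frame: the origin (TCP) lies midway between the tips of the shut fingers; the grasp point (between the pads) lies 19 mm behind it; z points along the fingers, y is the line along which they close (so a half turn about z gives the same grasp; the last joint's range is limited). The gripper opens to 87 mm and grips with 3 to 60 N. Pads are 19 mm wide; open, the fingers measure 117 mm over their backs; the gripper's body (75 mm by 190 mm) begins 51 mm behind the grasp point.
Start: joints at [78.644, 22.042, 0.453, 0, -68.411, -14.817], TCP at [0.276, 0.561, 0.223] pointing down, gripper open.
Joint ranges: [-179.83, 179.83], [-69.29, 118.12], [-61.27, 80.66], [-181.25, 117.63], [-171.15, -9.14], [-177.46, 177.46]. Speed limits (degrees/s): [159.86, 159.86, 180, 180, 180, 180].

### API

Orientations are given as a 3x3 rotation matrix whose columns are the frame's x, y, z axes.
In Python, from station import sensors, eyes, workorder gives the robot as it stands.
- The arm moves only by the tool tcp_steps, called after "Call:" as name(argument=value, ...) on one line, values as JSON. Schema: {"type":"object","properties":{"deltas":{"type":"array","items":{"type":"number"},"minItems":7,"maxItems":56},"only":{"type":"string"},"quiet":{"type":"boolean"},"lines":{"type":"string"}},"required":["deltas"],"additionalProperties":false}. deltas is one flat list of numbers that holds 1 to 8 rows one after another, with no inner brackets; each row has 7 numbers: the opening from 0.0 (shut) to 1.0 (fully open), then dx, dy, dz in normalised numbers (1 is 0.25 m), then a rotation vector rx, ry, rz in normalised numbers (1 is 180 degrees); each row is the pose to reach, as a shift and turn from the pose commanded when the call began, along the tool's axes at that moment; what a row does not reach only later rows make up. A row lasts 1/10 s, in which the tool goes at most 0.05 m and 8.59 degrees, less where a joint would pass 70% of its speed; a pose out of reach is approached as far as the arm can. The fingers move at their own pace and stop on an object; the grip force is fixed at half the most. Time passes only in rows, so rows that do not move let the fingers close. The tool returns the time, the measured TCP pose, the force, the opening and the grip force at its end. only (a regular expression) keeps the lines of the reply that match it, lines (a string "A,B") keeps lines A to B, and quiet returns only ok. A shift or turn number past 1, either way, is cut back to 1. Input that does not fit is refused with a message, and nothing moves.
- sensors.sense(): the state, without advancing time (a new reading comes with each control period).
- eyes.capture(name): name is "scene" or "side" or "wrist"; returns a dict with "pixels" (480x640x3 uint8, red, green, blue), "z_map" (480x640 float32, m along the optical axis (not along the pixel's ray), 0 where there is no reading), "K" (3x3 intrinsics, pixels), "world_from_camera" (4x4, takes a point from camera to world coordinates). Camera axes: x right, y up, looking along -z (the intrinsics and any distortion apply to the point x, -y, -z); pixel columns grow to the right and rows downward; lengths in m; the calibration is good to about 2 mm. A picture is of the moment at which its call begins.
- workorder.finish_job(): hands the job in; it is judged then, once.
The state is a dict: "time_s": time; "joints": joint angles; "joint_velocities": joint speeds; "effort": joint torques, N m; "tcp_pos": TCP position; "ee_rot": TCP orientation; "wrist_force": force on the tool from outside, world axes, zero at the start; "moment": the same for the moment, N m; "gripper_width": opening from 0.0 (shut) to 1.0 (fully open); "gripper_force": force on a finger pad.
Only numpy, scipy, OpenCV 4.12 (cv2) and the standard library are available. Lean on these libraries where they do the work, as an engineer would, in place of code of your own. Each camera call takes 0.05 s, during which the arm holds its last target. There are 200 camera calls.

### The job

I want to read the labels from above. Lay the standing carton down on its back on the chopping board so that its front faces up, and roll both six-sided tea tins on the worktop until each lies with its labelled flat facing up. Do not lift the tins off the worktop (their lids are loose), and leave the salt pot, egg cup, mug, sponge and bowl where they are.

Things in the scene. Friction and masses are not known exactly. Their poses are not given: they have to be found in the camera images.
- long_tin: six-sided steel tea tin on its side, about 0.6 kg: hexagonal prism 60 mm across flats (69 across corners), 150 mm long plus a 10 mm knob at +y. Origin on its axis at mid-length, 30 mm up; y along the axis. A roll over one edge turns it 60 degrees and carries it 34.6 mm. Slippery (friction 0.35 to 0.6): a level push may only slide it; raising the pushed corner rolls it.
- long_tin_label (a point): middle of the long tin's one flat with a paper label, 30 mm from its axis; z points straight out of the flat, y along the tin. At the start this flat is the lower sloping one on the robot's side: two rolls away from the robot (about +x) bring it up.
- short_tin: six-sided steel tea tin on its side, about 0.6 kg: hexagonal prism 60 mm across flats (69 across corners), 120 mm long plus a 10 mm knob at +y. Origin on its axis at mid-length, 30 mm up; y along the axis. A roll over one edge turns it 60 degrees and carries it 34.6 mm. Slippery (friction 0.35 to 0.6): a level push may only slide it; raising the pushed corner rolls it.
- short_tin_label (a point): middle of the short tin's one flat with a paper label, 30 mm from its axis; z points straight out of the flat, y along the tin. At the start this flat is the upper sloping one on the side away from the robot: one roll towards the robot (about -x) brings it up.
- carton: cardboard carton standing on the worktop, 55 mm deep (x), 110 wide (y), 190 tall (z), about 0.35 kg; origin at the centre of its underside. Its front, with a paper label, looks to -x (to the robot). Its foot stands a few mm short of the board's near edge, which blocks it: pushed near the top towards +x it tips over onto its back on the board.
- carton_front (a point): middle of the carton's front face, 95 mm above its foot, on its surface; z points straight out of the front
- board: grey chopping board, fixed, 240 mm (x) by 200 mm (y), 12 mm thick; origin at the centre of its underside, its near edge at x = -120 mm
- salt_pot: small white ceramic pot, 52 mm across and 54 mm tall; bystander, origin at its underside; not to be disturbed
- egg_cup: small white open cup, 48 mm across and 50 mm tall; bystander, origin at its underside; not to be disturbed
- mug: white mug, 84 mm across and 90 mm tall; bystander, origin at its underside; not to be disturbed
- sponge: yellow and green sponge block, 70 x 110 x 34 mm; bystander, origin at its underside; not to be disturbed
- bowl: blue bowl, 140 mm across and 60 mm tall; bystander, origin at its underside; not to be disturbed
Mind the look-alikes: they are no part of the job. Leave any red look-alike of the short_tin alone.

How it is judged (in metres and radians):
At the end, for the whole second after the job is handed in: Carton on its back on the board: front up within 0.1 rad, its middle 61-73 mm high and within 70 mm (x), 80 mm (y) of the board's centre. Both tins on the worktop, axis level within 0.1 rad and 26-34 mm high, labelled flat up within 0.12 rad. All at rest (angle between each of long_tin_label, short_tin_label's own z axis and vertical below 0.12 rad and angle between long_tin's own y axis and vertical between 1.47 and 1.67 rad and height (world z) of long_tin between 0.026 and 0.034 m and linear speed of each of long_tin, short_tin, carton below 0.01 m/s and angular speed of each of long_tin, short_tin, carton below 0.1 rad/s and angle between short_tin's own y axis and vertical between 1.47 and 1.67 rad and height (world z) of short_tin between 0.026 and 0.034 m and angle between carton_front's own z axis and vertical below 0.1 rad and height (world z) of carton_front between 0.061 and 0.073 m and x of carton_front in the frame of board between -0.07 and 0.07 m and y of carton_front in the frame of board between -0.08 and 0.08 m); the robot touches nothing.
It fails at once if the long tin is lifted off the worktop or stood on end (axis middle over 50 mm up) (height (world z) of long_tin above 0.05 m).
It fails at once if the short tin is lifted off the worktop or stood on end (axis middle over 50 mm up) (height (world z) of short_tin above 0.05 m).
It fails at once if a bystander is shifted by more than 30 mm (distance of any of salt_pot, egg_cup, mug, sponge, bowl from where it was at the start of the episode above 0.03 m).
It also fails if it takes over 61 s, if anything falls off the work surface, if the arm or the gripper's body presses on something with over 40 N, if the wrist force passes 120 N, or if a joint passes its speed limit or range.

## Working session

There is one attempt and no reset: what is moved stays moved. The work goes in short steps, Python scripts to look and compute and a tool call to move; the robot and the scene stay as the last step left them, time stands still between calls to the robot, and variables do not carry over. Pictures are saved under pics/ and viewed, at most 10 in all, crops included, and the job is handed in when it is done.

```bash
mkdir -p pics; ls; cat > h.py <<'E'
import numpy as np, cv2
from station import sensors, eyes, workorder
def cap(n,fn=None):
    c=eyes.capture(n)
    if fn: cv2.imwrite('pics/'+fn,c['pixels'][:,:,::-1])
    z=c['z_map'];K=c['K'];v,u=np.mgrid[0:480,0:640]
    P=np.stack([(u-K[0,2])/K[0,0]*z,-(v-K[1,2])/K[1,1]*z,-z],-1)
    T=c['world_from_camera'];W=P@T[:3,:3].T+T[:3,3]; W[z==0]=np.nan
    return c,W
E
python3 - <<'E'
from h import *
for n in ['scene','side']:
    c,W=cap(n,n+'0.png'); np.savez('pics/'+n+'0.npz',W=W,p=c['pixels'])
    print(n,c['world_from_camera'][:3].round(2).tolist(), {k:v for k,v in c.items() if k not in('pixels','z_map','world_from_camera')})
s=sensors.sense();print(s['tcp_pos'],s['ee_rot'],s['time_s'],s['gripper_width'])
E
```

```text
pics
scene [[0.65, -0.57, 0.5, 1.23], [0.76, 0.5, -0.42, -0.58], [-0.01, 0.65, 0.76, 1.13]] {'K': array([[513.01782818,   0.        , 318.61097223],
       [  0.        , 513.01782818, 246.99834247],
       [  0.        ,   0.        ,   1.        ]])}
side [[0.89, 0.36, -0.29, 0.15], [-0.46, 0.67, -0.58, -0.8], [-0.02, 0.64, 0.77, 1.15]] {'K': array([[615.24461895,   0.        , 313.76454512],
       [  0.        , 615.24461895, 232.9544789 ],
       [  0.        ,   0.        ,   1.        ]])}
[0.27543385 0.56042189 0.22158845] [[ 8.97399220e-01 -4.41218843e-01 -7.56789581e-04]
 [-4.41219476e-01 -8.97397409e-01 -1.80692227e-03]
 [ 1.18107145e-04  1.95544094e-03 -9.99998081e-01]] 0.1 1.0026374024666331
```

View pics/scene0.png

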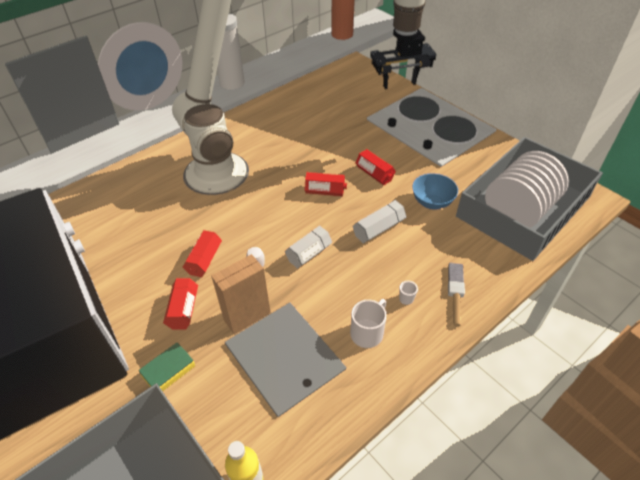

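View pics/side0.png

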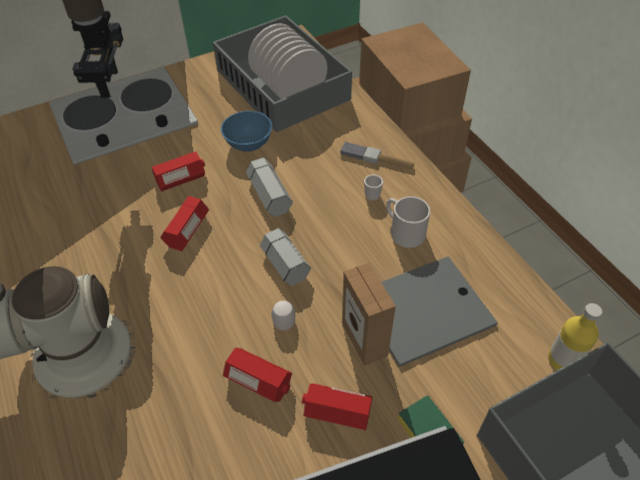

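The candidates for the tins in the scene picture are steel-grey prisms at (379,222) (longer) and (308,246) (shorter, white label on its far slope), plus red look-alikes at (325,184), (375,167), (202,254) and (181,303). I choose the two grey ones. The carton is at (242,293), the board at (285,357) and the salt pot at (256,257).

```bash
python3 - <<'E'
from h import *
S=np.load('pics/scene0.npz');D=np.load('pics/side0.npz')
def box(F,u0,u1,v0,v1): return F['W'][v0:v1,u0:u1].reshape(-1,3)
for n,F,b,zr in [('long',S,(348,412,195,245),(.05,.075)),('long',D,(243,296,155,218),(.05,.075)),('short',S,(282,334,222,268),(.05,.075)),('short',D,(258,314,226,286),(.05,.075)),
 ('carton',S,(205,275,248,335),(.18,.2)),('carton',D,(335,400,255,365),(.18,.2)),('board',S,(222,350,300,415),(.007,.017)),('board',D,(380,500,255,365),(.007,.017)),
 ('salt',S,(246,268,245,266),(.03,.06)),('salt',D,(268,300,298,332),(.03,.06)),('bowl',S,(410,462,172,212),(.04,.065)),('bowl',D,(218,275,112,155),(.04,.065)),('mug',S,(348,390,295,348),(.07,.095)),('mug',D,(385,432,195,248),(.07,.095)),('egg',S,(398,420,280,306),(.03,.055)),('egg',D,(362,384,173,202),(.03,.055)),
 ('redA',S,(303,348,172,196),(.04,.08)),('redB',S,(355,396,150,184),(.04,.08))]:
    P=box(F,*b);P=P[(P[:,2]>zr[0])&(P[:,2]<zr[1])]
    r=cv2.minAreaRect(P[:,:2].astype(np.float32)*1000)
    a=cv2.boxPoints(r).round().astype(int).tolist()
    print(n,len(P),[round(x) for x in r[0]],[round(x) for x in r[1]],round(r[2],1),'zmax',np.nanmax(P[:,2]).round(3),a)
ims=[]
for F,b in [(D,(215,345,140,350)),(S,(270,420,185,275))]:
    ims.append(cv2.resize(F['p'][b[2]:b[3],b[0]:b[1]],None,fx=600/(b[3]-b[2]) if b[0]==215 else 2.8,fy=600/(b[3]-b[2]) if b[0]==215 else 2.8,interpolation=2))
o=np.zeros((600,800,3),np.uint8);x=0
for i in ims: o[:i.shape[0],x:x+i.shape[1]]=i[:,:800-x];x+=i.shape[1]
cv2.imwrite('pics/crop0.png',o[:,:,::-1])
E
```

```text
long 675 [545, 227] [155, 54] 86.1 zmax 0.07 [[513, 151], [567, 147], [577, 302], [523, 306]]
long 881 [540, 226] [158, 52] 86.7 zmax 0.07 [[510, 148], [562, 145], [571, 303], [519, 306]]
short 602 [482, 6] [49, 125] 2.1 zmax 0.068 [[456, 68], [460, -57], [509, -55], [505, 70]]
short 930 [479, 6] [52, 126] 4.3 zmax 0.068 [[448, 67], [458, -59], [510, -55], [500, 71]]
carton 1034 [538, -253] [111, 60] 86.0 zmax 0.198 [[504, -306], [564, -310], [572, -199], [511, -195]]
carton 1590 [539, -253] [114, 57] 85.3 zmax 0.198 [[506, -307], [563, -312], [572, -199], [515, -194]]
board 6924 [698, -249] [317, 313] 54.1 zmax 0.017 [[479, -285], [732, -469], [918, -212], [665, -29]]
board 6830 [729, -267] [296, 268] 57.7 zmax 0.017 [[536, -320], [763, -464], [922, -213], [695, -70]]
salt 164 [410, -127] [47, 38] 19.0 zmax 0.06 [[382, -116], [394, -152], [438, -137], [426, -101]]
salt 431 [408, -133] [46, 49] 63.1 zmax 0.06 [[375, -142], [419, -164], [440, -123], [396, -101]]
bowl 587 [572, 432] [140, 145] 50.4 zmax 0.065 [[472, 424], [583, 332], [673, 440], [561, 532]]
bowl 736 [578, 429] [142, 151] 72.8 zmax 0.065 [[484, 384], [629, 339], [671, 475], [526, 520]]
mug 475 [773, -48] [82, 99] 46.4 zmax 0.095 [[708, -44], [780, -112], [837, -53], [765, 16]]
mug 581 [782, -47] [102, 83] 69.6 zmax 0.095 [[725, -80], [803, -109], [839, -13], [761, 16]]
egg 216 [772, 102] [45, 51] 11.5 zmax 0.055 [[744, 122], [755, 72], [799, 81], [789, 131]]
egg 249 [773, 101] [50, 45] 59.3 zmax 0.055 [[740, 91], [779, 68], [805, 110], [766, 134]]
redA 617 [319, 210] [130, 62] 42.0 zmax 0.069 [[250, 189], [291, 143], [388, 230], [346, 276]]
redB 570 [360, 384] [132, 60] 2.5 zmax 0.069 [[293, 412], [296, 351], [428, 357], [425, 417]]
```

View pics/crop0.png

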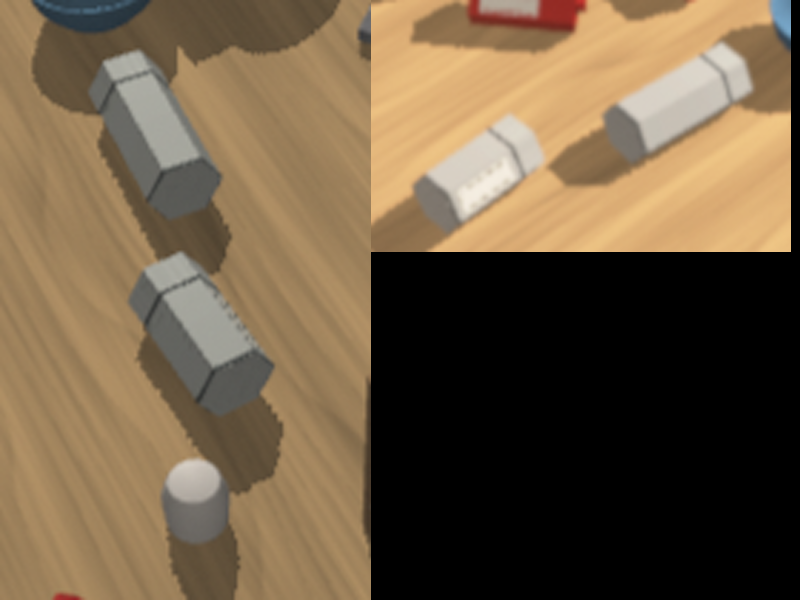

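The crop confirms the choice: both prisms are steel-grey, with the short tin's label on its far upper slope and the long tin's label hidden. I'll refine the tin centres and find the board before moving.

```bash
python3 - <<'E'
from h import *
S=np.load('pics/scene0.npz');D=np.load('pics/side0.npz')
def box(F,u0,u1,v0,v1): return F['W'][v0:v1,u0:u1].reshape(-1,3)
for n,F,b in [('long',S,(348,412,195,245)),('long',D,(243,296,155,218)),('short',S,(282,334,222,268)),('short',D,(258,314,226,286))]:
    P=box(F,*b);P=P[(P[:,2]>.015)&(P[:,2]<.09)]
    h,e=np.histogram(P[:,2],np.arange(.04,.08,.003));print(n,h)
    T=P[(P[:,2]>.0575)&(P[:,2]<.0665)];
    a=np.polyfit(T[:,1],T[:,0],1);res=T[:,0]-np.polyval(a,T[:,1])
    print(' yaw',-np.degrees(np.arctan(a[0])).round(1),'y',np.percentile(T[:,1],[2,98]).round(3),'x@mid',np.polyval(a,T[:,1].mean()).round(3),T[:,1].mean().round(3),'width pct',np.percentile(res,[3,97]).round(3))
for n,F in [('board',S),('board',D)]:
    p=F['p'].astype(int);W=F['W'];m=(abs(p[...,0]-p[...,2])<25)&(W[...,2]>.004)&(W[...,2]<.02)&(W[...,0]>.5)&(W[...,0]<.95)&(W[...,1]<-.1)&(W[...,1]>-.42)
    k,l,st,_=cv2.connectedComponentsWithStats(m.astype(np.uint8));i=1+st[1:,4].argmax();P=W[l==i]
    r=cv2.minAreaRect(P[:,:2].astype(np.float32)*1000);print(n,len(P),r,np.median(P[:,2]))
t=D['W'][380:420,150:200];print('table z',np.nanmedian(t[...,2]),np.nanstd(t[...,2]))
P=box(D,335,400,255,365);P=P[(P[:,2]>.02)&(P[:,2]<.17)&(P[:,0]<.53)];a=np.polyfit(P[:,1],P[:,0],1);print('carton front',a,np.polyval(a,-.253))
E
```

```text
long [ 53  57  52  63  60  61 171 213 106  15   0   0   0]
 yaw -3.0 y [0.153 0.298] x@mid 0.542 0.225 width pct [-0.02   0.019]
long [ 76  70  66  76  77 103 223 309 111  10   1   0   0]
 yaw -3.7 y [0.153 0.299] x@mid 0.54 0.225 width pct [-0.019  0.019]
short [ 54  48  50  55  43  68 155 207  83  12   0   0   0]
 yaw 3.2 y [-0.053  0.064] x@mid 0.48 0.004 width pct [-0.02   0.019]
short [ 79  79  80  82  72 107 247 315 128  14   0   0   0]
 yaw 2.6 y [-0.054  0.062] x@mid 0.479 0.004 width pct [-0.018  0.019]
board 7001 ((694.59814453125, -251.68775939941406), (197.91372680664062, 238.70840454101562), 86.23786926269531) 0.013583227919370833
board 7339 ((694.1817626953125, -250.7754669189453), (203.0644073486328, 241.22189331054688), 86.18635559082031) 0.013914017460195938
table z 0.0010643054664242202 0.002236429242487894
carton front [-0.01274456  0.51016861] 0.5133929782261987
```

The rows are not in the units I measure in: shifts go in shares of 0.25 m and turns go in shares of 180 degrees. I convert before sending: 0.14 m / 0.25 = 0.56, 0.1 m / 0.25 = 0.4, -22.7 degrees / 180 = -0.1261.

Call:
tcp_steps(deltas=[0.5, 0, 0, 0, 0, 0, -0.0417, 0.5, 0.12, 0.12, 0, 0, 0, -0.0833, 0.5, 0.24, 0.24, 0, 0, 0, -0.1261, 0.5, 0.4, 0.4, 0, 0, 0, -0.1261, 0.5, 0.56, 0.56, 0, 0, 0, -0.1261])

```text
time_s: 0.6
tcp_pos: [0.3353, 0.384, 0.222]
ee_rot: [[0.998, -0.06, -0.001], [-0.06, -0.998, -0.001], [-0.0, 0.001, -1.0]]
wrist_force: [0.6, 0.5, 0.0]
gripper_width: 0.632
gripper_force: 0.0
```

Converted, 0.137 m / 0.25 = 0.548, 0.13 m / 0.25 = 0.52, 40 degrees / 180 = 0.2222.

Call:
tcp_steps(deltas=[0.5, 0.12, 0.16, 0, 0, 0.0444, 0, 0.5, 0.24, 0.32, 0, 0, 0.0889, 0, 0.5, 0.36, 0.44, 0.08, 0, 0.1333, 0, 0.5, 0.416, 0.548, 0.24, 0, 0.1778, 0, 0.5, 0.416, 0.548, 0.4, 0, 0.2222, 0, 0.5, 0.416, 0.548, 0.52, 0, 0.2222, 0, 0.5, 0.416, 0.548, 0.52, 0, 0.2222, 0, 0.5, 0.416, 0.548, 0.52, 0, 0.2222, 0])

```text
time_s: 1.4
tcp_pos: [0.4738, 0.2489, 0.1818]
ee_rot: [[0.763, -0.087, 0.641], [-0.059, -0.996, -0.064], [0.644, 0.011, -0.765]]
wrist_force: [2.1, 1.6, 0.6]
gripper_width: 0.498
gripper_force: 0.0
```

Call:
tcp_steps(deltas=[0.5, 0, 0, 0, 0, 0, 0, 0.5, 0, 0, 0, 0, 0, 0])

```text
time_s: 1.6
tcp_pos: [0.4746, 0.2474, 0.1822]
ee_rot: [[0.764, -0.092, 0.639], [-0.063, -0.996, -0.068], [0.643, 0.012, -0.766]]
wrist_force: [0.7, -0.7, -0.3]
gripper_width: 0.5
gripper_force: 0.0
```

```bash
cat >> h.py <<'E'
from scipy.spatial.transform import Rotation as Ro
def Rd(yaw,tilt): # tool down, tool x along yaw, tip tilted towards +tool x by tilt
    y=np.radians(yaw);c,s=np.cos(y),np.sin(y)
    return np.array([[c,s,0],[s,-c,0],[0,0,-1.]])@Ro.from_euler('y',tilt,degrees=True).as_matrix()
def go(p,R=None):
    s=sensors.sense();R0=np.array(s['ee_rot']);R=R0 if R is None else R
    print('shift',(R0.T@(np.array(p)-s['tcp_pos'])).round(4),'rot',Ro.from_matrix(R0.T@R).as_rotvec(degrees=True).round(1))
E
python3 -c "
from h import *
R=Rd(-3.3,40);go((.437,.231,.09),R);go((.505,.227,.010),R)"
```

```text
shift [-0.087   0.0187  0.0477] rot [ 1.8  0.  -1.1]
shift [-0.0862  0.0155  0.1527] rot [ 1.8  0.  -1.1]
```

Converted, 0.15 m / 0.25 = 0.6, 0.14 m / 0.25 = 0.56, 1.8 degrees / 180 = 0.01.

Call:
tcp_steps(deltas=[0.5, -0.16, 0.04, 0.08, 0.01, 0, -0.0061, 0.5, -0.348, 0.068, 0.192, 0.01, 0, -0.0061, 0.5, -0.348, 0.068, 0.192, 0.01, 0, -0.0061, 0.5, -0.348, 0.064, 0.34, 0.01, 0, -0.0061, 0.5, -0.344, 0.062, 0.48, 0.01, 0, -0.0061, 0.5, -0.344, 0.062, 0.56, 0.01, 0, -0.0061, 0.5, -0.344, 0.062, 0.6, 0.01, 0, -0.0061, 0.5, -0.344, 0.062, 0.6, 0.01, 0, -0.0061])

```text
time_s: 2.4
tcp_pos: [0.489, 0.2778, 0.0819]
ee_rot: [[0.786, -0.095, 0.611], [-0.044, -0.994, -0.099], [0.616, 0.051, -0.786]]
wrist_force: [0.1, -0.8, 0.7]
gripper_width: 0.501
gripper_force: 0.0
```

```bash
python3 -c "
from h import *
R=Rd(-3.3,40);go((.510,.227,.010),R);cap('side','p1.png')"
```

```text
shift [-0.0256  0.0449  0.0743] rot [3.6 1.9 0.1]
```

View pics/p1.png

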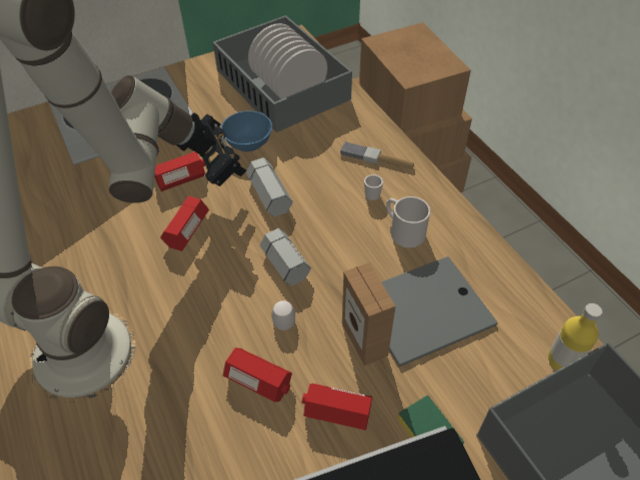

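The picture shows the gripper at about (225,160), beside the long tin's near side and short of the target, with nothing disturbed. I'll check the joints, since the wrist is probably close to singular.

```bash
python3 -c "
from h import *
s=sensors.sense();print(np.round(s['joints'],1),np.round(s['joint_velocities'],1))"
```

```text
[ 35.7  18.9 -56.7 117.5 -29.5 -64.2] [-0.2 -1.3 -2.1  0.7  0.  -0.4]
```

Call:
tcp_steps(deltas=[0.5, 0, 0, 0, 0, 0, 0, 0.5, 0, 0, 0, 0, 0, 0, 0.5, 0, 0, 0, 0, 0, 0])

```text
time_s: 2.75
tcp_pos: [0.4871, 0.2762, 0.0814]
ee_rot: [[0.787, -0.095, 0.609], [-0.043, -0.994, -0.099], [0.615, 0.052, -0.787]]
wrist_force: [0.0, -0.4, 0.0]
gripper_width: 0.502
gripper_force: 0.0
```

```bash
python3 -c "
from h import *
s=sensors.sense();print(np.round(s['joints'],1),np.round(s['joint_velocities'],1))
R=Rd(-3.3,40);go((.437,.231,.09),R);R=Rd(-3.3,25);go((.437,.231,.09),R)"
```

```text
[ 35.7  18.7 -56.9 117.6 -29.5 -64.2] [-0.1 -0.   0.1 -0.  -0.1 -0. ]
shift [-0.0322  0.0502 -0.0328] rot [3.7 2.  0.2]
shift [-0.0322  0.0502 -0.0328] rot [  3.7 -13.   -0.3]
```

Converted, -0.06 m / 0.25 = -0.24, 0.05 m / 0.25 = 0.2, -16 degrees / 180 = -0.0889.

Call:
tcp_steps(deltas=[0.5, -0.04, 0.04, -0.08, 0.0056, -0.0333, 0, 0.5, -0.08, 0.12, -0.16, 0.0206, -0.0722, -0.0017, 0.5, -0.128, 0.2, -0.24, 0.0206, -0.0889, -0.0017, 0.5, -0.128, 0.2, -0.24, 0.0206, -0.0889, -0.0017, 0.5, -0.128, 0.2, -0.24, 0.0206, -0.0889, -0.0017, 0.5, -0.128, 0.2, -0.24, 0.0206, -0.0889, -0.0017])

```text
time_s: 3.35
tcp_pos: [0.4198, 0.2338, 0.1121]
ee_rot: [[0.926, -0.059, 0.374], [-0.056, -0.998, -0.019], [0.374, -0.003, -0.927]]
wrist_force: [1.2, 1.9, -0.6]
gripper_width: 0.501
gripper_force: 0.0
```

```bash
python3 -c "
from h import *
s=sensors.sense();print(np.round(s['joints'],1),np.round(s['joint_velocities'],1))
R=Rd(-3.3,25);go((.46,.229,.09),R);go((.490,.227,.010),R)"
```

```text
[ 51.2   7.8 -56.8  56.7 -21.3 -17.4] [-1.7  2.2  1.1 11.4  1.1 -5.4]
shift [0.0292 0.0025 0.0356] rot [-0.1  3.  -0.2]
shift [0.0272 0.003  0.1211] rot [-0.1  3.  -0.2]
```

Converted, 0.118 m / 0.25 = 0.472, 0.027 m / 0.25 = 0.108, 1 degrees / 180 = 0.0056.

Call:
tcp_steps(deltas=[0.5, 0.06, 0.012, 0.12, 0, 0.0056, 0, 0.5, 0.108, 0.012, 0.24, 0, 0.0056, 0, 0.5, 0.108, 0.012, 0.36, 0, 0.0056, 0, 0.5, 0.108, 0.012, 0.44, 0, 0.0056, 0, 0.5, 0.108, 0.012, 0.472, 0, 0.0056, 0, 0.5, 0.108, 0.012, 0.472, 0, 0.0056, 0])

```text
time_s: 3.95
tcp_pos: [0.4944, 0.2307, 0.0215]
ee_rot: [[0.927, -0.076, 0.368], [-0.064, -0.997, -0.045], [0.37, 0.018, -0.929]]
wrist_force: [-0.7, 2.0, -0.2]
gripper_width: 0.503
gripper_force: 0.0
```

```bash
python3 -c "
from h import *
s=sensors.sense();print(np.round(s['joints'],1),np.round(s['joint_velocities'],1))
R=Rd(-3.3,23);go((.507,.227,.012),R);go((.520,.227,.036),R);go((.545,.226,.050),R);go((.545,.226,.080),R)"
```

```text
[ 23.2  22.1 -54.6 117.6 -12.1 -53.8] [ 4.  -4.7 -2.5  0.2  2.2  4.5]
shift [0.0084 0.0025 0.0136] rot [ 1.4  1.3 -0.6]
shift [ 0.0293  0.002  -0.0039] rot [ 1.4  1.3 -0.6]
shift [ 0.0578  0.0013 -0.0077] rot [ 1.4  1.3 -0.6]
shift [ 0.0689  0.0019 -0.0355] rot [ 1.4  1.3 -0.6]
```

Converted, 0.012 m / 0.25 = 0.048, 0.011 m / 0.25 = 0.044, 1 degrees / 180 = 0.0056.

Call:
tcp_steps(deltas=[0.5, -0.016, 0.008, 0.024, 0, 0, 0, 0.5, 0, 0.008, 0.044, 0.0028, 0.0056, 0, 0.5, 0.024, 0.008, 0.048, 0.0028, 0.0056, 0, 0.5, 0.024, 0.008, 0.048, 0.0028, 0.0056, 0, 0.5, 0.024, 0.008, 0.048, 0.0028, 0.0056, 0])

```text
time_s: 4.45
tcp_pos: [0.5036, 0.2358, 0.0254]
ee_rot: [[0.922, -0.065, 0.381], [-0.053, -0.998, -0.042], [0.383, 0.018, -0.924]]
wrist_force: [-0.5, 0.7, -1.5]
gripper_width: 0.502
gripper_force: 0.6
```

```bash
python3 -c "
from h import *
s=sensors.sense();print(np.round(s['joints'],1),np.round(s['joint_velocities'],1))
R=Rd(-3.3,23);go((.507,.227,.012),R);go((.520,.227,.036),R);go((.545,.226,.050),R);go((.545,.226,.080),R)"
```

```text
[ 23.4  22.3 -53.7 117.6 -12.4 -53.2] [-0.1  0.2 -0.3 -0.   0.   0.1]
shift [-0.0016  0.0083  0.014 ] rot [1.1 0.5 0. ]
shift [ 0.0196  0.0079 -0.0032] rot [1.1 0.5 0. ]
shift [ 0.0481  0.0075 -0.0065] rot [1.1 0.5 0. ]
shift [ 0.0596  0.0081 -0.0343] rot [1.1 0.5 0. ]
```

Converted, -0.07 m / 0.25 = -0.28, -0.05 m / 0.25 = -0.2, -23 degrees / 180 = -0.1278.

Call:
tcp_steps(deltas=[0.5, -0.04, 0, -0.12, 0, -0.0222, 0, 0.5, -0.08, 0, -0.2, 0, -0.0667, 0, 0.5, -0.12, 0, -0.28, 0, -0.1111, 0, 0.5, -0.12, 0, -0.28, 0, -0.1278, 0, 0.5, -0.12, 0, -0.28, 0, -0.1278, 0, 0.5, -0.12, 0, -0.28, 0, -0.1278, 0, 0.5, -0.12, 0, -0.28, 0, -0.1278, 0])

```text
time_s: 5.15
tcp_pos: [0.5021, 0.2244, 0.0845]
ee_rot: [[0.964, -0.099, 0.245], [-0.08, -0.993, -0.089], [0.252, 0.066, -0.965]]
wrist_force: [2.0, -1.0, 0.2]
gripper_width: 0.499
gripper_force: 0.0
```

```bash
python3 -c "
from h import *
s=sensors.sense();print(np.round(s['joints'],1))
R=Rd(-3.3,0);go((.475,.229,.06),R);go((.475,.229,.012),R)"
```

```text
[ 46.9  19.  -38.6  29.1 -29.5  12.8]
shift [-0.0327 -0.0035  0.0166] rot [  4.1 -14.6  -1.9]
shift [-0.0448 -0.0066  0.063 ] rot [  4.1 -14.6  -1.9]
```

Converted, 0.061 m / 0.25 = 0.244, 0.05 m / 0.25 = 0.2, -14.6 degrees / 180 = -0.0811.

Call:
tcp_steps(deltas=[0.5, -0.06, 0, 0, 0.0111, -0.0389, -0.0056, 0.5, -0.132, -0.014, 0, 0.0222, -0.0811, -0.0111, 0.5, -0.132, -0.014, 0.04, 0.0222, -0.0811, -0.0111, 0.5, -0.152, -0.02, 0.12, 0.0222, -0.0811, -0.0111, 0.5, -0.18, -0.026, 0.2, 0.0222, -0.0811, -0.0111, 0.5, -0.18, -0.026, 0.244, 0.0222, -0.0811, -0.0111, 0.5, -0.18, -0.026, 0.244, 0.0222, -0.0811, -0.0111, 0.5, -0.18, -0.026, 0.244, 0.0222, -0.0811, -0.0111])

```text
time_s: 5.95
tcp_pos: [0.4757, 0.2285, 0.0135]
ee_rot: [[0.998, -0.059, 0.001], [-0.059, -0.998, -0.001], [0.001, 0.001, -1.0]]
wrist_force: [0.3, -0.3, 0.6]
gripper_width: 0.504
gripper_force: 0.0
```

```bash
python3 -c "
from h import *
s=sensors.sense();print(np.round(s['joints'],1))
R=Rd(-3.3,0);go((.475,.229,.012),R);go((.5,.228,.012),R)"
```

```text
[ 43.3  27.1 -27.4   0.2 -35.4  43.1]
shift [-0.0007 -0.0005  0.0015] rot [ 0.1 -0.1 -0.1]
shift [ 0.0243 -0.0009  0.0015] rot [ 0.1 -0.1 -0.1]
```

Call:
tcp_steps(deltas=[0.5, 0.06, -0.004, 0.012, 0, 0, 0, 0.5, 0.084, -0.004, 0.012, 0, 0, 0, 0.5, 0.104, -0.004, -0.024, 0, 0, 0, 0.5, 0.124, -0.004, -0.056, 0, 0, 0, 0.5, 0.144, -0.004, -0.084, 0, 0, 0, 0.5, 0.164, -0.004, -0.112, 0, 0, 0, 0.5, 0.184, -0.004, -0.132, 0, 0, 0, 0.5, 0.204, -0.004, -0.152, 0, 0, 0])

```text
time_s: 6.75
tcp_pos: [0.5267, 0.2264, 0.0515]
ee_rot: [[0.998, -0.06, 0.001], [-0.06, -0.998, -0.0], [0.001, 0.0, -1.0]]
wrist_force: [-0.2, -0.3, -0.1]
gripper_width: 0.501
gripper_force: 0.0
```

```bash
python3 - <<'E'
from h import *
c,W=cap('side','p2.png');np.savez('pics/p2.npz',W=W,p=c['pixels'])
c,W=cap('scene','p2s.png')
a=cv2.imread('pics/p2.png')[140:240,200:340];b=cv2.imread('pics/p2s.png')[160:260,310:450]
cv2.imwrite('pics/p2c.png',cv2.resize(np.hstack([a,b]),None,fx=2.8,fy=2.8))
E
```

```text
(no output)
```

View pics/p2c.png

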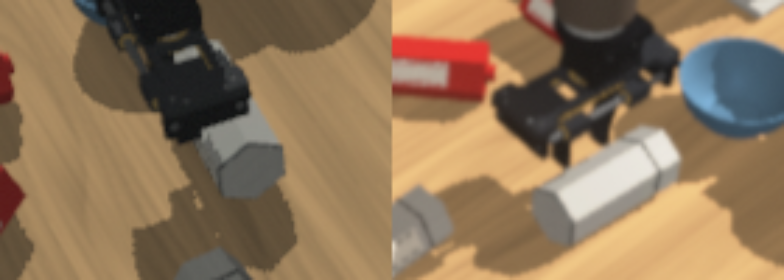

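The crop shows the tin lying flat, away from the fingers, but the near upper face is hidden behind the gripper. I'll back off and check for the label there.

Converted, -0.09 m / 0.25 = -0.36, -0.05 m / 0.25 = -0.2.

Call:
tcp_steps(deltas=[0.5, -0.12, 0, -0.08, 0, 0, 0, 0.5, -0.2, 0, -0.2, 0, 0, 0, 0.5, -0.2, 0, -0.36, 0, 0, 0, 0.5, -0.2, 0, -0.36, 0, 0, 0])

```text
time_s: 7.25
tcp_pos: [0.4788, 0.2317, 0.1463]
ee_rot: [[0.998, -0.058, 0.01], [-0.058, -0.998, 0.006], [0.01, -0.006, -1.0]]
wrist_force: [0.4, 0.6, -0.2]
gripper_width: 0.503
gripper_force: 0.0
```

```bash
cat >> h.py <<'E'
def top(c,W,xr,yr):
    m=(W[...,0]>xr[0])&(W[...,0]<xr[1])&(W[...,1]>yr[0])&(W[...,1]<yr[1])&(W[...,2]>.0575)&(W[...,2]<.0665)
    T=W[m];a=np.polyfit(T[:,1],T[:,0],1);T=T[abs(T[:,0]-np.polyval(a,T[:,1]))<.03];a=np.polyfit(T[:,1],T[:,0],1);res=T[:,0]-np.polyval(a,T[:,1])
    print(len(T),'yaw',-np.degrees(np.arctan(a[0])).round(1),'y',np.percentile(T[:,1],[2,98]).round(3),'x',np.polyval(a,T[:,1].mean()).round(3),'w',np.percentile(res,[3,97]).round(3))
E
python3 - <<'E'
from h import *
c,W=cap('side','p3.png');top(c,W,(.5,.64),(.13,.32))
a=cv2.imread('pics/p3.png')[140:240,200:340]
c,W=cap('scene');top(c,W,(.5,.64),(.13,.32))
cv2.imwrite('pics/p3c.png',cv2.resize(a,None,fx=4,fy=4,interpolation=2))
E
```

```text
646 yaw -3.3 y [0.151 0.298] x 0.587 w [-0.019  0.019]
525 yaw -3.4 y [0.151 0.297] x 0.588 w [-0.019  0.019]
```

View pics/p3c.png

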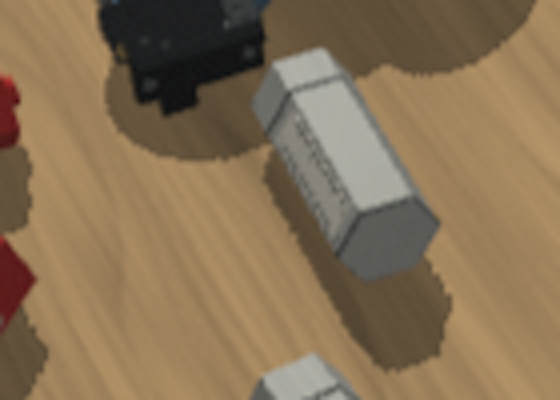

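The label now shows on the long tin's near upper flat at crop (320,165), so one roll is done. I'll repeat the same stroke.

```bash
python3 -c "
from h import *
R=Rd(-3.3,0);go((.515,.228,.06),R);go((.521,.2275,.012),R)"
```

```text
shift [ 0.0386 -0.0005  0.0818] rot [-0.1 -0.1 -0.2]
shift [ 0.0445 -0.0003  0.1298] rot [-0.1 -0.1 -0.2]
```

The rows are not in the units I measure in: shifts go in shares of 0.25 m and turns go in shares of 180 degrees. I convert before sending: 0.1295 m / 0.25 = 0.518, 0.12 m / 0.25 = 0.48.

Call:
tcp_steps(deltas=[0.5, 0.08, 0, 0.12, 0, 0, 0, 0.5, 0.148, 0, 0.24, 0, 0, 0, 0.5, 0.168, 0, 0.36, 0, 0, 0, 0.5, 0.172, 0, 0.48, 0, 0, 0, 0.5, 0.172, 0, 0.518, 0, 0, 0, 0.5, 0.172, 0, 0.518, 0, 0, 0])

```text
time_s: 7.95
tcp_pos: [0.5176, 0.2253, 0.0088]
ee_rot: [[0.998, -0.061, -0.004], [-0.061, -0.998, -0.005], [-0.004, 0.005, -1.0]]
wrist_force: [0.1, 0.2, 1.1]
gripper_width: 0.499
gripper_force: 0.0
```

Call:
tcp_steps(deltas=[0.5, 0.056, 0, 0.008, 0, 0, 0, 0.5, 0.084, 0, 0.008, 0, 0, 0, 0.5, 0.104, 0, -0.024, 0, 0, 0, 0.5, 0.124, 0, -0.056, 0, 0, 0, 0.5, 0.144, 0, -0.084, 0, 0, 0, 0.5, 0.164, 0, -0.112, 0, 0, 0, 0.5, 0.184, 0, -0.132, 0, 0, 0, 0.5, 0.204, 0, -0.152, 0, 0, 0])

```text
time_s: 8.75
tcp_pos: [0.5706, 0.2236, 0.0501]
ee_rot: [[0.998, -0.06, 0.001], [-0.06, -0.998, -0.0], [0.001, 0.0, -1.0]]
wrist_force: [-1.2, 0.5, -0.3]
gripper_width: 0.497
gripper_force: 0.0
```

Call:
tcp_steps(deltas=[0.5, -0.08, 0, -0.08, 0, 0, 0, 0.5, -0.16, 0, -0.2, 0, 0, 0, 0.5, -0.16, 0, -0.4, 0, 0, 0, 0.5, -0.16, 0, -0.56, 0, 0, 0])

```text
time_s: 9.15
tcp_pos: [0.53, 0.2261, 0.192]
ee_rot: [[0.998, -0.059, 0.002], [-0.059, -0.998, -0.001], [0.002, 0.001, -1.0]]
wrist_force: [1.0, 0.3, 0.0]
gripper_width: 0.497
gripper_force: 0.0
```

```bash
python3 - <<'E'
from h import *
for n in ('side','scene'):
    c,W=cap(n,'p4'+n+'.png');top(c,W,(.54,.7),(.13,.32))
a=cv2.imread('pics/p4side.png')[130:230,210:350];b=cv2.imread('pics/p4scene.png')[180:280,310:450]
cv2.imwrite('pics/p4c.png',cv2.resize(np.hstack([a,b]),None,fx=2.8,fy=2.8,interpolation=2))
R=Rd(2.9,0);print(sensors.sense()['joints']);go((.56,.003,.2),R)
E
```

```text
637 yaw -3.3 y [0.148 0.296] x 0.621 w [-0.019  0.019]
539 yaw -3.0 y [0.148 0.295] x 0.623 w [-0.019  0.018]
[ 39.22623606  18.41588663  -8.95330821   0.19632669 -61.84309695
  47.30070907]
shift [ 0.0398  0.2231 -0.0044] rot [-0.4 -0.7 -6.3]
```

View pics/p4c.png

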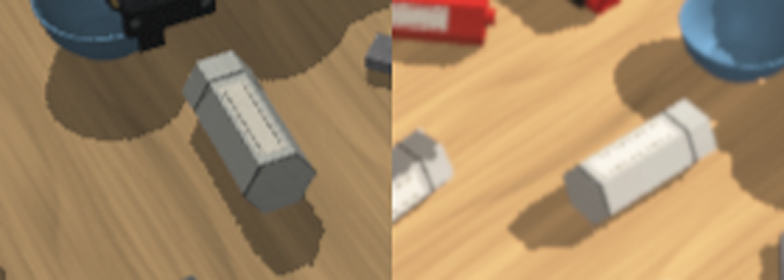

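The label of the long tin faces up on its top flat at crop (245,120) and (635,150). Next I move to the far side of the short tin.

Converted, 0.223 m / 0.25 = 0.892, 0.04 m / 0.25 = 0.16, -6.3 degrees / 180 = -0.035.

Call:
tcp_steps(deltas=[0.5, 0.04, 0.16, 0, 0, -0.0111, -0.0111, 0.5, 0.08, 0.34, 0, 0, -0.0278, -0.0222, 0.5, 0.12, 0.52, 0, 0, -0.0444, -0.035, 0.5, 0.16, 0.7, 0, 0, -0.0667, -0.035, 0.5, 0.16, 0.86, 0, 0, -0.0667, -0.035, 0.5, 0.16, 0.892, 0, 0, -0.0667, -0.035, 0.5, 0.16, 0.892, 0, 0, -0.0667, -0.035])

```text
time_s: 9.95
tcp_pos: [0.5562, -0.0004, 0.189]
ee_rot: [[0.977, 0.046, -0.209], [0.047, -0.999, 0.001], [-0.208, -0.011, -0.978]]
wrist_force: [0.3, 0.9, 0.6]
gripper_width: 0.501
gripper_force: 0.0
```

```bash
python3 -c "
from h import *
R=Rd(2.9,-12);go((.56,.004,.06),R);go((.545,.004,.012),R);print(sensors.sense()['joints'])"
```

```text
shift [ 0.0308 -0.0028  0.1254] rot [-0.6  0.  -0.1]
shift [ 0.0261 -0.003   0.1755] rot [-0.6  0.  -0.1]
[ 14.85530341  23.25420683  -2.43445896  -3.20221551 -75.97107416
  78.92882288]
```

Converted, 0.1745 m / 0.25 = 0.698, 0.04 m / 0.25 = 0.16.

Call:
tcp_steps(deltas=[0.5, 0.12, -0.012, 0.16, 0, 0, 0, 0.5, 0.124, -0.012, 0.34, 0, 0, 0, 0.5, 0.124, -0.012, 0.5, 0, 0, 0, 0.5, 0.112, -0.012, 0.62, 0, 0, 0, 0.5, 0.104, -0.012, 0.696, 0, 0, 0, 0.5, 0.104, -0.012, 0.698, 0, 0, 0, 0.5, 0.104, -0.012, 0.698, 0, 0, 0])

```text
time_s: 10.65
tcp_pos: [0.5462, 0.0065, 0.0139]
ee_rot: [[0.977, 0.051, -0.207], [0.052, -0.999, -0.0], [-0.207, -0.01, -0.978]]
wrist_force: [0.4, 0.1, 0.5]
gripper_width: 0.5
gripper_force: 0.0
```

Call:
tcp_steps(deltas=[0.5, -0.056, 0, 0.012, 0, 0, 0, 0.5, -0.082, 0, 0.016, 0, 0, 0, 0.5, -0.112, 0, -0.008, 0, 0, 0, 0.5, -0.142, 0, -0.036, 0, 0, 0, 0.5, -0.172, 0, -0.058, 0, 0, 0, 0.5, -0.2, 0, -0.08, 0, 0, 0, 0.5, -0.228, 0, -0.094, 0, 0, 0, 0.5, -0.252, 0, -0.11, 0, 0, 0])

```text
time_s: 11.45
tcp_pos: [0.4889, 0.0021, 0.0539]
ee_rot: [[0.977, 0.048, -0.208], [0.05, -0.999, 0.0], [-0.208, -0.011, -0.978]]
wrist_force: [0.3, 0.9, -0.2]
gripper_width: 0.502
gripper_force: 0.0
```

Call:
tcp_steps(deltas=[0.5, 0.08, 0, -0.08, 0, 0, 0, 0.5, 0.12, 0, -0.24, 0, 0, 0, 0.5, 0.12, 0, -0.4, 0, 0, 0, 0.5, 0.12, 0, -0.56, 0, 0, 0])

```text
time_s: 11.85
tcp_pos: [0.5478, 0.0035, 0.1854]
ee_rot: [[0.977, 0.049, -0.209], [0.05, -0.999, -0.0], [-0.209, -0.01, -0.978]]
wrist_force: [0.1, -0.1, -0.1]
gripper_width: 0.5
gripper_force: 0.0
```

```bash
python3 - <<'E'
from h import *
for n in ('side','scene'):
    c,W=cap(n,'p5'+n+'.png');top(c,W,(.38,.53),(-.08,.1))
a=cv2.imread('pics/p5side.png')[200:320,210:350];b=cv2.imread('pics/p5scene.png')[190:310,240:380]
cv2.imwrite('pics/p5c.png',cv2.resize(np.hstack([a,b]),None,fx=2.8,fy=2.8,interpolation=2))
R=Rd(-4,0);go((.46,-.248,.26),R);print(sensors.sense()['joints'])
E
```

```text
729 yaw 2.6 y [-0.056  0.063] x 0.444 w [-0.018  0.019]
329 yaw 1.9 y [-0.056  0.031] x 0.447 w [-0.019  0.018]
shift [-0.1165  0.2462 -0.051 ] rot [ 0.  11.3  6.9]
[ 15.44134267  22.39986589  -3.54050551  -3.15529277 -74.94682903
  78.57369889]
```

View pics/p5c.png

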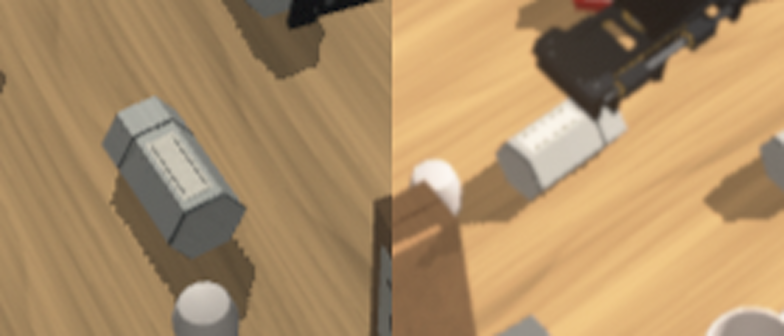

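The short tin's label faces up at crop (180,165). Now the carton.

Converted, 0.246 m / 0.25 = 0.984, 0.19 m / 0.25 = 0.76, 11.3 degrees / 180 = 0.0628.

Call:
tcp_steps(deltas=[0.5, -0.12, 0.08, -0.12, 0, 0.0222, 0.0111, 0.5, -0.24, 0.2, -0.2, 0, 0.0444, 0.0222, 0.5, -0.4, 0.32, -0.2, 0, 0.0628, 0.0383, 0.5, -0.544, 0.44, -0.192, 0, 0.0628, 0.0383, 0.5, -0.544, 0.6, -0.188, 0, 0.0628, 0.0383, 0.5, -0.544, 0.76, -0.188, 0, 0.0628, 0.0383, 0.5, -0.544, 0.92, -0.188, 0, 0.0628, 0.0383, 0.5, -0.544, 0.984, -0.188, 0, 0.0628, 0.0383])

```text
time_s: 12.75
tcp_pos: [0.4359, -0.2512, 0.2551]
ee_rot: [[0.997, -0.074, -0.013], [-0.074, -0.997, -0.002], [-0.013, 0.003, -1.0]]
wrist_force: [0.2, -0.7, -0.7]
gripper_width: 0.499
gripper_force: 0.0
```

Call:
tcp_steps(deltas=[0.5, 0, 0, 0, 0, 0, 0, 0.5, 0, 0, 0, 0, 0, 0])

```text
time_s: 12.95
tcp_pos: [0.4362, -0.2486, 0.2552]
ee_rot: [[0.997, -0.072, -0.013], [-0.072, -0.997, -0.001], [-0.013, 0.002, -1.0]]
wrist_force: [0.5, 0.1, 0.0]
gripper_width: 0.496
gripper_force: 0.0
```

```bash
python3 -c "
from h import *
R=Rd(-4,0);go((.47,-.247,.165),R);print(sensors.sense()['joints'])"
```

```text
shift [ 0.0348 -0.0042  0.0897] rot [ 0.1  0.8 -0.1]
[-10.98329485   8.96703414 -12.97391304   0.23106407 -68.79435235
  96.78717708]
```

Converted, 0.09 m / 0.25 = 0.36, 0.088 m / 0.25 = 0.352, 0.8 degrees / 180 = 0.0044.

Call:
tcp_steps(deltas=[0.5, 0.06, -0.012, 0.12, 0, 0.0044, 0, 0.5, 0.12, -0.012, 0.24, 0, 0.0044, 0, 0.5, 0.14, -0.012, 0.352, 0, 0.0044, 0, 0.5, 0.14, -0.012, 0.36, 0, 0.0044, 0, 0.5, 0.18, -0.012, 0.36, 0, 0.0044, 0, 0.5, 0.22, -0.012, 0.36, 0, 0.0044, 0, 0.5, 0.252, -0.012, 0.36, 0, 0.0044, 0, 0.5, 0.284, -0.012, 0.36, 0, 0.0044, 0])

```text
time_s: 13.75
tcp_pos: [0.508, -0.2511, 0.1661]
ee_rot: [[0.997, -0.071, 0.004], [-0.071, -0.998, -0.003], [0.004, 0.003, -1.0]]
wrist_force: [-0.9, -0.3, 0.0]
gripper_width: 0.499
gripper_force: 0.3
```

Call:
tcp_steps(deltas=[0.5, 0.032, 0, 0, 0, 0, 0, 0.5, 0.064, 0, 0, 0, 0, 0, 0.5, 0.096, 0, 0, 0, 0, 0, 0.5, 0.128, 0, 0, 0, 0, 0, 0.5, 0.16, 0, 0, 0, 0, 0, 0.5, 0.192, 0, 0, 0, 0, 0, 0.5, 0.224, 0, 0, 0, 0, 0, 0.5, 0.256, 0, 0, 0, 0, 0])

```text
time_s: 14.55
tcp_pos: [0.5713, -0.2556, 0.1649]
ee_rot: [[0.997, -0.071, 0.002], [-0.071, -0.997, -0.003], [0.002, 0.003, -1.0]]
wrist_force: [-0.5, -0.4, 0.4]
gripper_width: 0.503
gripper_force: 0.0
```

Call:
tcp_steps(deltas=[0.5, 0, 0, 0, 0, 0, 0, 0.5, 0, 0, 0, 0, 0, 0, 0.5, 0, 0, 0, 0, 0, 0])

```text
time_s: 14.85
tcp_pos: [0.5703, -0.2555, 0.1649]
ee_rot: [[0.997, -0.071, 0.001], [-0.071, -0.997, -0.003], [0.001, 0.003, -1.0]]
wrist_force: [0.9, -0.5, 0.2]
gripper_width: 0.499
gripper_force: 0.0
```

```bash
python3 - <<'E'
from h import *
c,W=cap('side','p6.png');c2,W2=cap('scene')
for w in (W,W2):
    P=w[(w[...,0]>.5)&(w[...,0]<.85)&(w[...,1]<-.13)&(w[...,1]>-.38)&(w[...,2]>.057)&(w[...,2]<.078)]
    print(len(P),cv2.minAreaRect(P[:,:2].astype(np.float32)*1000),np.median(P[:,2]))
E
```

```text
3391 ((639.1947631835938, -258.83734130859375), (114.76023864746094, 194.12010192871094), 86.37210083007812) 0.06884580330137746
3264 ((635.6796875, -258.5753173828125), (112.13152313232422, 195.78993225097656), 86.09306335449219) 0.06886840328117072
```

View pics/p6.png

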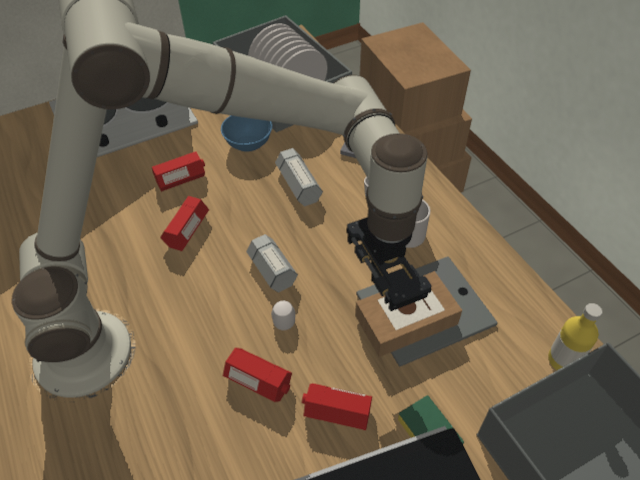

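The carton lies on its back with its label up at (410,305), centred about 57 mm short of the board's centre, inside the 70 mm limit. Both tin labels face up at (300,175) and (272,262). I'll check that the carton is level and nothing moved between two frames, then hand in.

Converted, -0.04 m / 0.25 = -0.16, -0.02 m / 0.25 = -0.08.

Call:
tcp_steps(deltas=[0.5, 0, 0, -0.08, 0, 0, 0, 0.5, 0, 0, -0.16, 0, 0, 0, 0.5, 0, 0, -0.16, 0, 0, 0, 0.5, 0, 0, -0.16, 0, 0, 0])

```text
time_s: 15.35
tcp_pos: [0.5703, -0.2552, 0.2051]
ee_rot: [[0.997, -0.071, 0.002], [-0.071, -0.997, -0.002], [0.003, 0.002, -1.0]]
wrist_force: [-0.1, 0.5, 0.2]
gripper_width: 0.502
gripper_force: 0.0
```

```bash
python3 - <<'E'
from h import *
c,w=cap('side')
P=w[(w[...,0]>.55)&(w[...,0]<.725)&(w[...,1]<-.21)&(w[...,1]>-.31)&(w[...,2]>.05)&(w[...,2]<.085)]
a,*_=np.linalg.lstsq(np.c_[P[:,:2],np.ones(len(P))],P[:,2],rcond=None);print(a[:2],P.mean(0))
D=np.load('pics/side0.npz')['W']
for n,(u0,u1,v0,v1) in dict(salt=(268,300,298,332),bowl=(218,275,112,155)).items():
    f=lambda X:(lambda Q:np.median(Q[(Q[:,2]>.03)&(Q[:,2]<.065)],0).round(3))(X[v0:v1,u0:u1].reshape(-1,3))
    print(n,f(D),f(w))
if np.hypot(*a[:2])<.05: print(workorder.finish_job())
E
```

```text
[0.00926319 0.01527787] [ 0.62988295 -0.2672642   0.06903705]
salt [ 0.406 -0.138  0.05 ] [ 0.406 -0.139  0.05 ]
bowl [0.58  0.463 0.048] [0.581 0.463 0.048]
the job is handed in; nothing more can be done
None
```

The job is handed in: the carton lies on its back on the board with its front up, both tins lie label up, and the bystanders were left alone; I measured only the salt pot and bowl (unmoved), and no verdict came back.

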